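# Hold a sample slide flush on a tilted stage

## Robot

A 7-joint arm with a two-finger parallel gripper is mounted at the origin on a cart in front of the work surface, level with it; the furniture and walls round the work are solid. World frame = base frame: x ahead of the robot, y to its left, z up, the work surface at z = 0. Lengths are in m, angles in rad, forces in N, time in s.
With the tool pointing down it reaches from about 0.425 to 0.8 m from the base axis. Payload 8.3 kg.
Tool frame: the origin (TCP) lies on the centre line of the jaws, within the pads' length; the fingertips stand 17 mm ahead of it and the grasp point (between the pads) lies 2 mm behind it; x points along the fingers, z is the direction in which the jaws open and shut, and the axes are right-handed (so a half turn about x gives the same grasp; the last joint's range is limited). The gripper opens to 85 mm and grips with 20 to 120 N. Pads are 22 mm wide; open, the fingers measure 114 mm over their backs; the gripper's body (76 mm by 85 mm) begins 54 mm behind the grasp point. The pads swing forward as they close: fully open they stand 13 mm farther back than shut.
Start: joints at [-1.401, 0.383, 0.016, 1.37, -0.006, 1.388, -0.046], TCP at [0.144, 0.608, 0.248] pointing down, gripper open.
Joint ranges: [-2.95, 2.95], [-0.25, 2.06], [-1.52, 1.56], [0.18, 2.33], [-1.44, 4.58], [0.02, 2.06], [-3.01, 3.01]. Speed limits (rad/s): [2.39, 2.39, 3.01, 3.01, 3.14, 3.14, 3.14].

## Interface

Orientations are given as a unit quaternion [w, x, y, z].
In Python, from bench import status, camera, camera_params, order gives the robot as it stands.
- The arm moves only by the tool carry_out, never from a script. Its argument "moves" is a list of rows, each a list of 2 entries, a list of its own where there are three numbers: the shift along the tool's x, y, z in cm, then the turn about the tool's x in degrees. In form: [[[dx, dy, dz], yaw], ...]. A call has 1 to 20 rows; each row shifts and turns the commanded pose from where the row before left it, along the tool's axes as they then stand; what a row does not reach is not made up. A row lasts 1/10 s, in which the tool goes at most 50 mm and 8.59 degrees, less where a joint would pass 70% of its speed; a pose out of reach is approached as far as the arm can. A call with a gripper value outside its range is refused whole. "jaw" is the opening in per cent of the stroke, from 0 (shut) to 100 (fully open), set as the call begins (left out, the last holds). The fingers move at their own pace and stop on an object; "squeeze" is the grip in N (left out, the last holds). Time passes only in rows, so rows that do not move let the fingers close. It gives the time, the measured TCP pose, the force and the opening at its end, in the units of the state.
- status.observe(): the state, without advancing time (a new reading comes with each control period).
- camera(name): name is "side" or "top"; returns (picture, depth): 480x640x3 uint8, red, green, blue; 480x640 float32, m along the optical axis (not along the pixel's ray), 0 where there is no reading.
- camera_params(name): a dict with "K" (3x3 intrinsics, pixels), "world_to_cam" (4x4, takes a point from world to camera coordinates). Camera axes: x right, y down, z forward; pixel columns grow to the right and rows downward; lengths in m; the calibration is good to about 2 mm. A picture is of the moment at which its call begins. camera_params takes no time and is no camera call.
- order.job_done(): hands the job in, once; it reports no verdict.
The state is a dict: "time_s": time; "joint_positions": joint angles; "qvel": joint speeds; "joint_efforts": joint torques, N m; "tcp_pos": TCP position; "tool_rot": TCP orientation; "force": force on the tool from outside, world axes, zero at the start; "moment": the same for the moment, N m; "gripper_width": opening from 0.0 (shut) to 1.0 (fully open).
Only numpy, scipy, OpenCV 4.12 (cv2) and the standard library are available. Lean on these libraries where they do the work, as an engineer would, in place of code of your own. Each camera call takes 0.05 s, during which the arm holds its last target.

## Task

Pick up the sample slide by its rib and bring it to the tilting stage: tilt it to match the slope of the stage plate and press it gently flush on its sprung face, centred within the four corner marks, its long side running up the slope. The job ends holding: finish while the slide is still gripped and lightly but definitely pressed (roughly 5 to 10 newtons) against the face. Leave everything else on the bench where it is.

Things in the scene. Friction and masses are not known exactly. Their poses are not given: they have to be found in the camera images.
- slide_mid (a point): Centre of the sample slide, half-way up (20.5 mm above its underside): a white ceramic plate 76 (x) by 52 (y) by 5 mm with a grey upright rib on its back to hold it by, centred, 44 mm long (x), 14 mm wide (y), its top 41 mm above the underside. z points from the underside out through the rib. Lies loose and flat on the bench, rib up. Half a turn makes no difference.
- slide_under (a point): Centre of the slide's flat underside (the face that must lie flush on the stage); same axes as slide_mid.
- stage_face (a point): Centre of the stage plate's upper face: flat aluminium, 120 (x) by 100 (y) mm, dark round port at its centre, four engraved corner marks that frame the slide's outline. z: outward normal; x: up the slope; y: level across it. Slope about 11 to 28 degrees, lower edge towards the robot. The plate sinks on springs along its normal: 1.5 N per mm, stop at 8 mm.
- stage: The tilting stage, fixed to the bench: dark steel base 120x150x12 mm, two upright cheeks that carry the plate between them (tilt axis 85 mm up, 22 mm under the face; the slope is clamped, nothing beside the plate is higher) and a black clamp knob on the robot's right side. Origin: centre of the base's underside; z up, x away from the robot.
- slide: The whole sample slide, 65 to 105 g; origin: centre of its underside, axes as slide_mid.
- crucible: Bystander, to be left alone: small white porcelain crucible, 50 mm wide, 37 mm tall; origin at the centre of its underside.
- crucible_lid: Bystander, to be left alone: small white porcelain lid, 51 mm wide, 13 mm tall; origin at the centre of its underside.
- vial_0: Bystander, to be left alone: small capped vial with a white cap, 22 mm wide, 43 mm tall; origin at the centre of its underside.
- vial_1: Bystander, to be left alone: small capped vial with a black cap, 22 mm wide, 43 mm tall; origin at the centre of its underside.
- petri_0: Bystander, to be left alone: petri dish with its cover, 66 mm wide, 15 mm tall; origin at the centre of its underside.
- timer: Bystander, to be left alone: bench timer, 66x62x18 mm; origin at the centre of its underside.
Mind the look-alikes: they are no part of the job. Of the things like the slide, leave any that is blue, purple or yellow; of the rest the larger one is meant.

How it is judged:
By the outcome, as a careful person would: the job done as asked, in the order asked, and still so for the second after the job is handed in, while the arm keeps its last pose, push and grip.
It also fails if it takes over 38 s, if anything falls off the work surface, if the arm or the gripper's body presses on something with over 40 N, if the wrist force passes 120 N, or if a joint passes its speed limit or range.

## Working session

There is one attempt and no reset: what is moved stays moved. The work goes in short steps, Python scripts to look and compute and a tool call to move; the robot and the scene stay as the last step left them, time stands still between calls to the robot, and variables do not carry over. Pictures are saved under pics/ and viewed, and the job is handed in when it is done.

Besides the shell and the picture viewer there is one more tool, called after "Call:" as name(argument=value, ...) on one line, values as JSON. carry_out: Moves the arm, as the interface text tells. Its arguments: {"type":"object","properties":{"moves":{"type":"array","items":{"type":"array"}},"jaw":{"type":"number"},"squeeze":{"type":"number"}},"required":["moves"]}

```bash
ls; mkdir -p pics; python3 - <<'E'
from bench import status, camera, camera_params
import cv2, numpy as np
s=status.observe()
print({k:np.round(v,3).tolist() for k,v in s.items()})
for n in("side","top"):
    p,d=camera(n); cv2.imwrite(f"pics/{n}0.png",p[:,:,::-1]); np.savez(f"{n}0.npz",p=p,d=d)
    c=camera_params(n); print(n,np.round(c["K"],2).tolist(),np.round(c["world_to_cam"],4).tolist())
E
```

```text
pics
{'time_s': 0.0, 'joint_positions': [-1.401, 0.384, 0.016, 1.371, -0.006, 1.388, -0.047], 'qvel': [-0.0, -0.0, 0.0, 0.001, 0.0, 0.0, 0.001], 'joint_efforts': [0.001, -62.759, 0.844, -37.181, 0.016, 0.014, -0.0], 'tcp_pos': [0.144, 0.608, 0.247], 'tool_rot': [0.554, -0.439, 0.555, 0.438], 'force': [-0.156, 0.545, 0.936], 'moment': [-0.038, -0.021, -0.005], 'gripper_width': 0.997}
side [[492.37, 0.0, 327.57], [0.0, 492.37, 241.01], [0.0, 0.0, 1.0]] [[-0.9987, -0.0449, 0.0226, 0.4992], [-0.0407, 0.4582, -0.8879, 0.1441], [0.0295, -0.8877, -0.4594, 1.0211], [0.0, 0.0, 0.0, 1.0]]
top [[442.72, 0.0, 329.29], [0.0, 442.72, 241.72], [0.0, 0.0, 1.0]] [[-0.0089, -0.9998, -0.0166, -0.0807], [-0.9934, 0.0107, -0.1143, 0.5019], [0.1145, 0.0154, -0.9933, 0.994], [0.0, 0.0, 0.0, 1.0]]
```

View pics/side0.png

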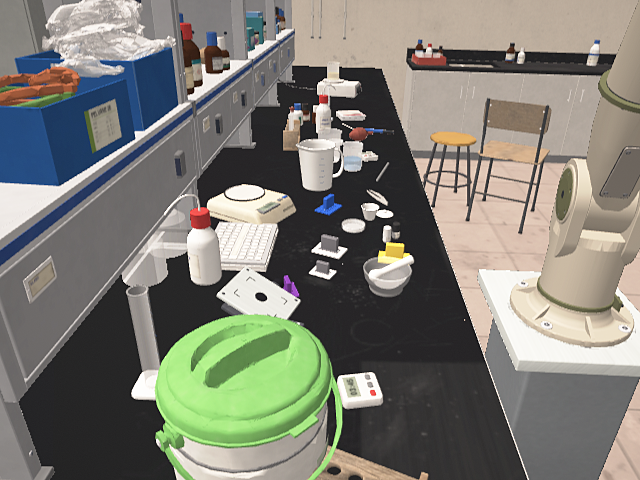

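View pics/top0.png

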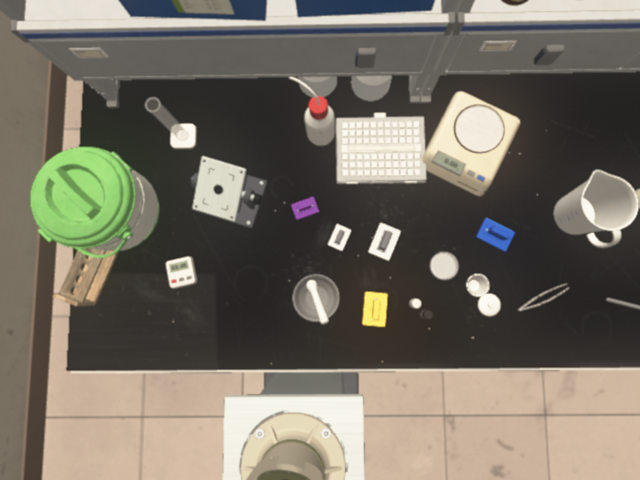

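The white candidates are (384,241), the larger, and (339,237), the smaller. The purple (305,208), yellow (375,309) and blue (496,234) ones are ruled out by colour. I choose (384,241) and will check it in a crop.

```bash
cat > h.py <<'E'
import numpy as np, cv2
from bench import camera_params
P={n:camera_params(n) for n in("side","top")}
def ray(n,uv):
    K=np.array(P[n]["K"]);T=np.array(P[n]["world_to_cam"]);R=T[:3,:3]
    uv=np.atleast_2d(np.asarray(uv,float))
    d=np.c_[(uv[:,0]-K[0,2])/K[0,0],(uv[:,1]-K[1,2])/K[1,1],np.ones(len(uv))]
    return -R.T@T[:3,3], d@R   # origin, dirs (world), scaled to depth
def depthpts(n,uv,z):
    o,d=ray(n,uv); return o+d*np.asarray(z)[:,None]
def onplane(n,uv,nrm,off):
    o,d=ray(n,uv); nrm=np.asarray(nrm,float); t=(off-o@nrm)/(d@nrm); return o+d*t[:,None]
def proj(n,X):
    T=np.array(P[n]["world_to_cam"]);K=np.array(P[n]["K"]);c=np.atleast_2d(X)@T[:3,:3].T+T[:3,3]
    q=c@K.T; return q[:,:2]/q[:,2:]
E
python3 - <<'E'
import numpy as np,cv2
a=np.load("top0.npz")["p"][:,:,::-1]; b=np.load("side0.npz")["p"][:,:,::-1]
r=lambda i,x,y,w,h,f:cv2.resize(i[y:y+h,x:x+w],(w*f,h*f),interpolation=cv2.INTER_NEAREST)
A=r(a,320,210,100,60,4);B=r(a,185,145,100,90,4);C=r(b,300,225,60,60,6);D=r(b,210,260,100,70,4)
def st(x,y):
    h=max(len(x),len(y)); f=lambda i:cv2.copyMakeBorder(i,0,h-len(i),0,0,cv2.BORDER_CONSTANT); return np.hstack([f(x),f(y)])
cv2.imwrite("pics/crop_top.png",st(A,B));cv2.imwrite("pics/crop_side.png",st(C,D))
E
```

```text
(no output)
```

View pics/crop_top.png

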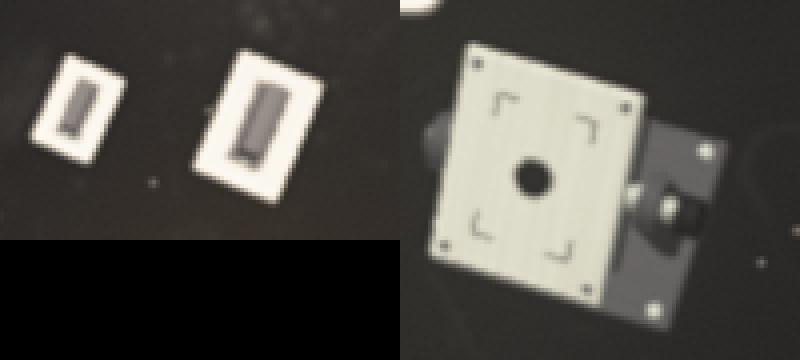

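View pics/crop_side.png

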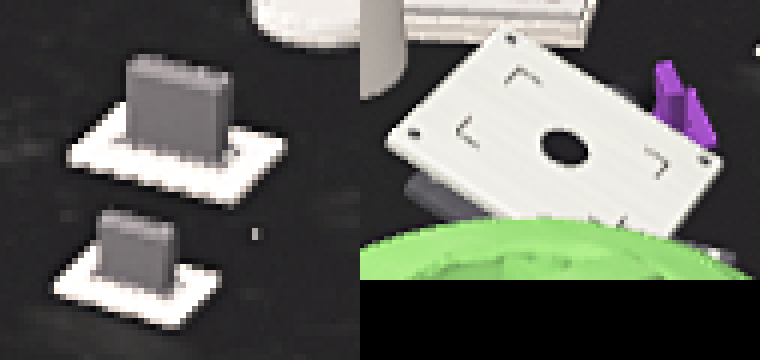

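```bash
cat > meas.py <<'E'
from h import *
def quadfit(mask):
    cs,_=cv2.findContours(mask.astype(np.uint8),cv2.RETR_EXTERNAL,cv2.CHAIN_APPROX_NONE)
    c=max(cs,key=cv2.contourArea)
    return c[:,0,:].astype(float)
def subquad(gray,uvc,box,thr):
    # sub-pixel contour: upsample the grey crop, threshold, fit lines to the 4 sides
    x,y,w,h=box;f=8
    g=cv2.resize(gray[y:y+h,x:x+w],None,fx=f,fy=f,interpolation=cv2.INTER_CUBIC)
    m=(g>thr).astype(np.uint8)
    n,l=cv2.connectedComponents(m)
    k=np.bincount(l[l>0]).argmax()
    c=quadfit(l==k); h_=cv2.convexHull(c.astype(np.float32))
    r=cv2.minAreaRect(h_); bp=cv2.boxPoints(r)
    e=0.02
    ap=cv2.approxPolyDP(h_,e*cv2.arcLength(h_,True),True)[:,0]
    # refine: fit lines
    if len(ap)!=4: print("approx",len(ap)); ap=bp
    lines=[]
    for i in range(4):
        p,q=ap[i],ap[(i+1)%4];d=(q-p);L=np.linalg.norm(d);d=d/L
        t=(c-p)@d; s=np.abs((c-p)@np.array([-d[1],d[0]]))
        sel=c[(t>.12*L)&(t<.88*L)&(s<10)]
        vx,vy,x0,y0=cv2.fitLine(sel.astype(np.float32),cv2.DIST_HUBER,0,.01,.01)[:,0]
        lines.append(np.cross([x0,y0,1],[x0+vx,y0+vy,1]))
    out=[]
    for i in range(4):
        p=np.cross(lines[i-1],lines[i]);out.append(p[:2]/p[2])
    return (np.array(out)+.5)/f-.5+[x,y]
E
python3 - <<'E'
from meas import *
t=np.load("top0.npz");s=np.load("side0.npz")
g=cv2.cvtColor(t["p"],cv2.COLOR_RGB2GRAY);gs=cv2.cvtColor(s["p"],cv2.COLOR_RGB2GRAY)
for n in P: print(n,"cam at",ray(n,[[0,0]])[0].round(3))
q=subquad(g,None,(362,216,45,50),140); X=onplane("top",q,[0,0,1],.005)
print("slide",q.round(1).tolist(),X.round(4).tolist(),X.mean(0).round(4),np.linalg.norm(X-np.roll(X,-1,0),axis=1).round(4))
q=subquad(gs,None,(308,230,45,30),160); X=onplane("side",q,[0,0,1],.005)
print("slide side",q.round(1).tolist(),X.round(4).tolist(),X.mean(0).round(4),np.linalg.norm(X-np.roll(X,-1,0),axis=1).round(4))
# stage
q=subquad(g,None,(185,150,65,75),140);print("stage q",q.round(1).tolist())
m=np.zeros(g.shape,np.uint8);c0=q.mean(0);cv2.fillConvexPoly(m,(c0+(q-c0)*.85).round().astype(int),1)
m&=(t["d"]>0)&(g>140)
v,u=np.nonzero(m);Y=depthpts("top",np.c_[u,v],t["d"][v,u])
def pl(Y):
    c=np.median(Y,0)
    for _ in range(5):
        A=np.c_[Y[:,:2],np.ones(len(Y))];k=np.linalg.lstsq(A,Y[:,2],rcond=None)[0];r=Y[:,2]-A@k;Y=Y[abs(r)<2.5*r.std()+1e-5]
    n=np.array([-k[0],-k[1],1]);nn=np.linalg.norm(n);return n/nn,k[2]/nn,r.std(),len(Y)
n,o,sd,N=pl(Y);print("top plane",n.round(4),round(o,4),sd,N,"slope",np.degrees(np.arccos(n[2])))
X=onplane("top",q,n,o);print(X.round(4).tolist(),X.mean(0).round(4),np.linalg.norm(X-np.roll(X,-1,0),axis=1).round(4))
# side: points project to it
qq=proj("side",X);print("proj side",qq.round(1).tolist())
m=np.zeros(g.shape,np.uint8);c0=qq.mean(0);cv2.fillConvexPoly(m,(c0+(qq-c0)*.85).round().astype(int),1)
m&=(s["d"]>0)&(gs>140)&(s["p"].max(2).astype(int)-s["p"].min(2)<40)
v,u=np.nonzero(m);Y=depthpts("side",np.c_[u,v],s["d"][v,u]);n2,o2,sd,N=pl(Y)
print("side plane",n2.round(4),round(o2,4),sd,N,np.degrees(np.arccos(n2[2])), "at centre dist",(X.mean(0)@n2-o2))
# bench depth check
for nme,D,box in(("top",t,(280,230,30,30)),("side",s,(340,300,20,30))):
    x,y,w,h=box;vv,uu=np.mgrid[y:y+h,x:x+w];dd=D["d"][y:y+h,x:x+w];k=dd>0
    Z=depthpts(nme,np.c_[uu[k],vv[k]],dd[k]);print(nme,"bench z",np.median(Z[:,2]).round(4),Z[:,2].std().round(4))
E
```

```text
side cam at [0.474 0.863 0.586]
top cam at [ 0.384 -0.101  1.043]
slide [[379.8, 221.5], [401.0, 230.4], [388.6, 260.7], [367.3, 251.8]] [[0.5508, -0.2054, 0.005], [0.529, -0.2548, 0.005], [0.4576, -0.2239, 0.005], [0.479, -0.1744, 0.005]] [ 0.5041 -0.2146  0.005 ] [0.0541 0.0778 0.054  0.0782]
slide side [[309.4, 251.2], [318.8, 242.7], [348.1, 247.8], [338.3, 258.4]] [[0.5538, -0.2008, 0.005], [0.5335, -0.2479, 0.005], [0.4587, -0.2273, 0.005], [0.4817, -0.1706, 0.005]] [ 0.5069 -0.2117  0.005 ] [0.0513 0.0776 0.0612 0.0782]
approx 5
stage q [[190.9, 208.0], [201.6, 155.0], [254.7, 171.0], [231.7, 220.5]]
top plane [-0.3839  0.1224  0.9152] -0.1204 0.0017085412257750988 1837 slope 23.762521096146223
[[0.5739, 0.2206, 0.0796], [0.6791, 0.1843, 0.1286], [0.6426, 0.07, 0.1286], [0.5448, 0.1291, 0.0797]] [0.6101 0.151  0.1041] [0.1216 0.1201 0.1243 0.096 ]
proj side [[277.4, 333.4], [216.6, 293.2], [251.1, 260.2], [300.4, 302.4]]
side plane [-0.3834  0.1196  0.9158] -0.1198 0.0010479714171500035 1823 23.677952406651514 at centre dist -0.0006176692202998074
top bench z -0.0013 0.0019
side bench z -0.0003 0.001
```

```bash
python3 - <<'E'
from meas import *
t=np.load("top0.npz");s=np.load("side0.npz")
g=cv2.cvtColor(t["p"],cv2.COLOR_RGB2GRAY);gs=cv2.cvtColor(s["p"],cv2.COLOR_RGB2GRAY)
L=lambda X:np.linalg.norm(X-np.roll(X,-1,0),axis=1).round(4)
for th in(140,160,180):
    q=subquad(g,None,(362,216,45,50),th); X=onplane("top",q,[0,0,1],.005)
    d=X[0]-X[3]+X[1]-X[2];print("slide",th,X.mean(0).round(4),L(X),np.degrees(np.arctan2(d[1],d[0])))
n=np.array([-.3837,.1215,.9154]);n/=np.linalg.norm(n);
for th in(120,140,160):
    gg=g.copy(); cv2.line(gg,(249,176),(232,228),0,3); 
    # plate in top view
    q=subquad(g if th>150 else gg,None,(185,150,61,75),th);X=onplane("top",q,n,-.1202)
    print("plate",th,q.round(1).tolist(),X.mean(0).round(4),L(X))
# port
for nm,G,box in(("top",g,(205,175,25,25)),("side",gs,(245,285,35,25))):
    x,y,w,h=box;f=8
    z=cv2.resize(G[y:y+h,x:x+w],None,fx=f,fy=f,interpolation=cv2.INTER_CUBIC)
    c=quadfit(z<120);e=cv2.fitEllipse(c.astype(np.float32));uv=(np.array(e[0])+.5)/f-.5+[x,y]
    print("port",nm,uv.round(2),onplane(nm,[uv],n,-.1202).round(4),np.array(e[1])/f)
# uphill axis from plate normal
z=n;xu=np.array([0,0,1])-n[2]*n;xu/=np.linalg.norm(xu);print("up",xu.round(4),"yaw",np.degrees(np.arctan2(xu[1],xu[0])),"slope",np.degrees(np.arccos(n[2])))
E
```

```text
slide 140 [ 0.5041 -0.2146  0.005 ] [0.0541 0.0778 0.054  0.0782] -23.380205134936677
slide 160 [ 0.5041 -0.2147  0.005 ] [0.0531 0.0769 0.0531 0.0773] -23.378388415446995
slide 180 [ 0.5041 -0.2147  0.005 ] [0.0522 0.076  0.0523 0.0764] -23.39683309675076
plate 120 [[201.1, 154.7], [246.5, 168.3], [231.9, 220.9], [191.4, 208.5]] [0.6113 0.1551 0.1043] [0.1026 0.1229 0.0952 0.1225]
plate 140 [[201.3, 155.0], [246.3, 168.4], [232.0, 220.6], [191.7, 208.3]] [0.6113 0.1549 0.1044] [0.1016 0.1217 0.0946 0.1214]
approx 5
plate 160 [[191.2, 207.8], [201.8, 155.3], [254.5, 171.1], [231.2, 220.0]] [0.6102 0.151  0.1044] [0.1204 0.1189 0.1234 0.0941]
port top [217.86 189.13] [[0.6102 0.1546 0.1039]] [8.2228241  9.07997513]
port side [260.68 296.49] [[0.6117 0.1531 0.1048]] [ 7.93048143 12.20618439]
up [ 0.8727 -0.2763  0.4025] yaw -17.57058019977668 slope 23.733826721307736
```

```bash
python3 - <<'E'
from meas import *
t=np.load("top0.npz");s=np.load("side0.npz")
g=cv2.cvtColor(t["p"],cv2.COLOR_RGB2GRAY)
allp=[]
for nm,D in(("top",t),("side",s)):
    v,u=np.nonzero(D["d"]>0);allp.append(depthpts(nm,np.c_[u,v],D["d"][v,u]))
A=np.vstack(allp);H=np.full((10,20),-1.)
i=((A[:,0]-.2)/.06).astype(int);j=((.7-A[:,1])/.06).astype(int)
k=(A[:,0]>.2)&(A[:,1]<.7)&(i<10)&(j<20)&(A[:,2]<.6);np.maximum.at(H,(i[k],j[k]),A[k,2])
print("y:",*[f"{.67-.06*q:5.2f}" for q in range(20)])
for r in range(9,-1,-1):print(f"x{.23+.06*r:.2f}",*[f"{h*100:5.0f}" for h in H[r]])
n=np.array([-.3837,.1215,.9154]);n/=np.linalg.norm(n);o=-.1202
xu=np.array([0,0,1])-n[2]*n;xu/=np.linalg.norm(xu);yl=np.cross(n,xu);c=np.array([.6102,.1546,.1039])
q=subquad(g,None,(185,150,70,75),165)
# rectify plate in top: 4 px/mm
w=np.array([c+a*xu+b*yl for a,b in((.065,.055),(.065,-.055),(-.065,-.055),(-.065,.055))])
M=cv2.getPerspectiveTransform(proj("top",w).astype(np.float32),np.float32([[0,0],[440,0],[440,520],[0,520]]))
cv2.imwrite("pics/rect_top.png",cv2.warpPerspective(t["p"][:,:,::-1],M,(440,520),flags=cv2.INTER_CUBIC))
E
```

```text
y:  0.67  0.61  0.55  0.49  0.43  0.37  0.31  0.25  0.19  0.13  0.07  0.01 -0.05 -0.11 -0.17 -0.23 -0.29 -0.35 -0.41 -0.47
x0.77  -100  -100     0     1     1     1    19    19     0     1     1     0    21    17     3     3     3     6     6     6
x0.71  -100  -100  -100     0    19    18     1     1    12     0     0     0     9     3     3     3     5     6     6     6
x0.65  -100  -100    12    21    22    20    20     8    13    13    13     0     1     3     3     3     3     6     6     5
x0.59  -100  -100  -100    21    22    22    20     1    11    12    12     3     3     0     0     0     0     1     3     3
x0.53  -100  -100  -100    20    22    22    20     0     8     9     1     0     0     3     1     4     0     1     1     4
x0.47  -100  -100     0    18    20    19    15     2     0     0     1     0     0     1     4     4     2     2     2     1
x0.41  -100  -100     1     8     7     1     2     2     1     0     0     5     5     5     1     1     1     2     4     4
x0.35  -100  -100     0     8     0     1     1     1     1     0     0     5     8     7     4     1     5     1     4     1
x0.29  -100  -100     0     1     1     1     0     1     1     0     0     0     7     0     1     1     0     0     0     0
x0.23  -100  -100     0     1     0     0     1     1     0     0     1     0     0     0     0     0     0     0     0     0
approx 5
```

View pics/rect_top.png

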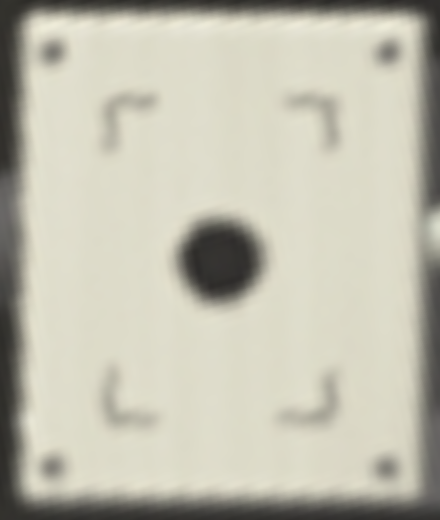

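The bench crop confirms the target. Its large white plate with the grey rib is at top (384,241), with the small look-alike at (339,237). The rectified stage shows all four marks, symmetric about the port, with a slope of about 23.7° and a yaw of −17.6°. I'll rise, clear the bucket (22 cm tall) and head for the slide.

Call:
carry_out(moves=[[[-2.5,0,0],3.4],[[-2.5,0,0],3.4],[[-2.5,0,0],3.3],[[0,-3.97,-2.01],0],[[0,-3.97,-2.01],0],[[0,-3.97,-2.01],0],[[0,-3.97,-2.01],0],[[0,-3.97,-2.01],0],[[0,-3.97,-2.01],0],[[0,-3.97,-2.01],0],[[0,-3.97,-2.01],0],[[0,-3.97,-2.01],0]], jaw=60, squeeze=20)

```text
time_s: 1.3
tcp_pos: [0.4007, 0.2983, 0.3231]
tool_rot: [0.591, -0.388, 0.591, 0.388]
force: [0.4, 0.7, -0.5]
gripper_width: 0.601
```

```bash
cat > go.py <<'E'
from h import *
from bench import status
from scipy.spatial.transform import Rotation as Ro
import sys
def st():
    s=status.observe();q=s["tool_rot"];R=Ro.from_quat([q[1],q[2],q[3],q[0]]).as_matrix();return s,R
def rep(target=None,yaw=None):
    s,R=st();z=R[:,2];a=np.degrees(np.arctan2(z[1],z[0]))
    print("t",round(s["time_s"],2),"tcp",np.round(s["tcp_pos"],4),"x",R[:,0].round(3),"az_z",a.round(2),"F",np.round(s["force"],2),"M",np.round(s["moment"],3),"w",round(s["gripper_width"],3),"q",np.round(s["joint_positions"],2))
    if yaw is not None: print("turn",(a-yaw).round(2))
    if target is not None: print("shift cm in tool axes",(R.T@(np.array(target)-s["tcp_pos"])*100).round(2))
E
python3 -c "
from go import *
rep([.504,-.2146,.322],66.6)"
```

```text
t 1.3 tcp [0.4007 0.2983 0.3231] x [-0. -0. -1.] az_z 66.57 F [ 0.39  0.71 -0.51] M [ 0.028 -0.048  0.05 ] w 0.601 q [-0.98  0.08  0.3   1.58 -0.02  1.48  0.48]
turn -0.03
shift cm in tool axes [  0.11 -29.87 -42.96]
```

Call:
carry_out(moves=[[[0,-2.69,-3.91],0],[[0,-2.69,-3.91],0],[[0,-2.69,-3.91],0],[[0,-2.69,-3.91],0],[[0,-2.69,-3.91],0],[[0,-2.69,-3.91],0],[[0,-2.69,-3.91],0],[[0,-2.69,-3.91],0],[[0,-2.69,-3.91],0],[[0,-2.69,-3.91],0],[[0,-2.69,-3.91],0],[[4.5,0,0],0],[[4.5,0,0],0],[[4.5,0,0],0],[[4.5,0,0],0],[[0,0,0],0]])

```text
time_s: 2.9
tcp_pos: [0.4967, -0.2103, 0.1377]
tool_rot: [0.588, -0.385, 0.594, 0.391]
force: [-0.6, -0.4, 0.1]
gripper_width: 0.601
```

```bash
python3 - <<'E'
from go import *
from bench import camera
rep([.505,-.2137,.035],66.6)
p,d=camera("side");cv2.imwrite("pics/s1.png",cv2.resize(p[180:280,270:400,::-1],None,fx=5,fy=5,interpolation=cv2.INTER_CUBIC))
E
```

```text
t 2.9 tcp [ 0.4967 -0.2103  0.1377] x [-0.011  0.003 -1.   ] az_z 66.57 F [-0.58 -0.4   0.11] M [ 0.031  0.034 -0.012] w 0.601 q [-0.31  0.37  0.8   1.78 -0.29  1.13  1.75]
turn -0.03
shift cm in tool axes [10.26 -1.01  0.04]
```

View pics/s1.png

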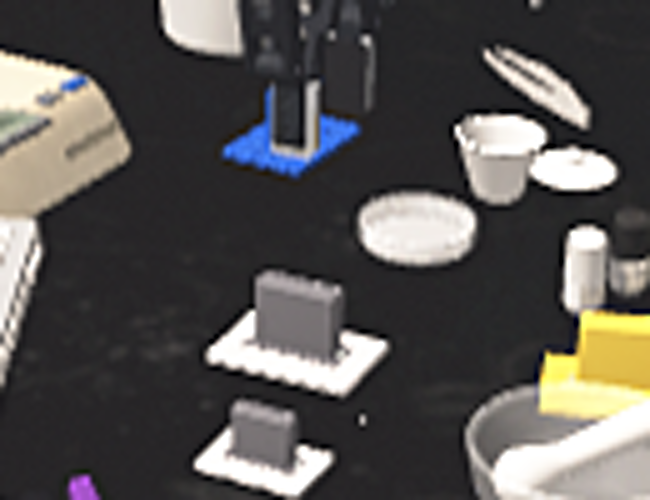

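Call:
carry_out(moves=[[[2,-0.5,0],0],[[2,-0.5,0],0],[[2,0,0],0],[[0,0,0],0],[[0,0,0],0],[[0,0,0],0]])

```text
time_s: 3.55
tcp_pos: [0.5109, -0.2168, 0.0856]
tool_rot: [0.592, -0.389, 0.59, 0.387]
force: [-0.0, -0.6, -0.5]
gripper_width: 0.601
```

```bash
python3 - <<'E'
from go import *
from bench import camera
rep([.505,-.2137,.035],66.6)
for n in("side","top"):
    p,d=camera(n);cv2.imwrite(f"pics/{n}2.png",cv2.resize(p[180:280,300:430,::-1],None,fx=5,fy=5,interpolation=cv2.INTER_CUBIC))
E
```

```text
t 3.55 tcp [ 0.5109 -0.2168  0.0856] x [ 0.003 -0.001 -1.   ] az_z 66.57 F [-0.   -0.55 -0.46] M [ 0.009 -0.04   0.011] w 0.601 q [-0.25  0.46  0.76  1.8  -0.36  1.03  1.81]
turn -0.03
shift cm in tool axes [5.06 0.68 0.05]
```

View pics/side2.png

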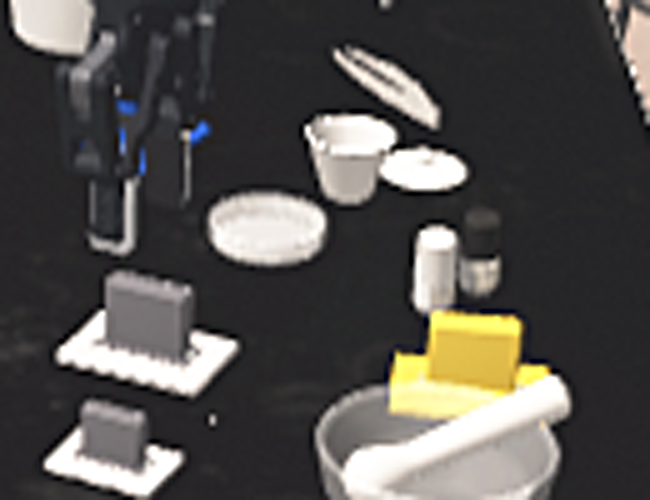

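View pics/top2.png

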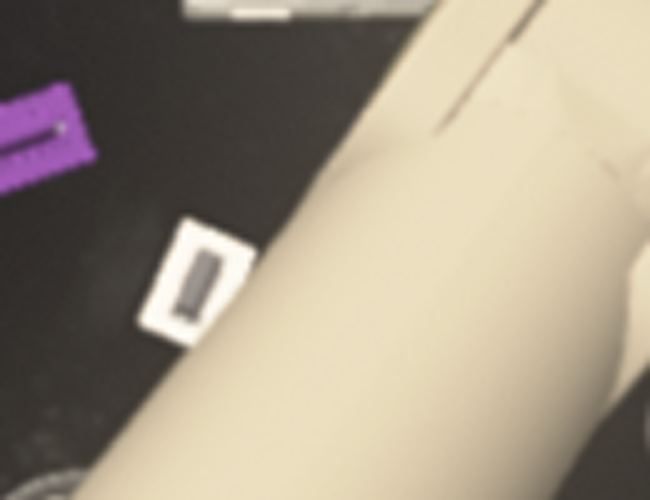

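Call:
carry_out(moves=[[[1,0.4,0.05],0],[[1,0.28,0],0],[[1,0,0],0],[[1,0,0],0],[[1,0,0],0],[[0,0,0],0],[[0,0,0],0]])

```text
time_s: 4.35
tcp_pos: [0.5034, -0.2133, 0.033]
tool_rot: [0.591, -0.388, 0.591, 0.388]
force: [0.3, 0.6, 0.5]
gripper_width: 0.599
```

```bash
python3 - <<'E'
from go import *
from bench import camera
rep([.505,-.2137,.035],66.6)
for n in("side",):
    p,d=camera(n);cv2.imwrite(f"pics/{n}3.png",cv2.resize(p[190:280,280:390,::-1],None,fx=6,fy=6,interpolation=cv2.INTER_CUBIC))
E
```

```text
t 4.35 tcp [ 0.5034 -0.2133  0.033 ] x [-0.001 -0.    -1.   ] az_z 66.55 F [0.27 0.65 0.46] M [-0.002  0.002  0.054] w 0.599 q [-0.23  0.52  0.72  1.85 -0.42  0.93  1.85]
turn -0.05
shift cm in tool axes [-0.2  -0.17  0.02]
```

View pics/side3.png

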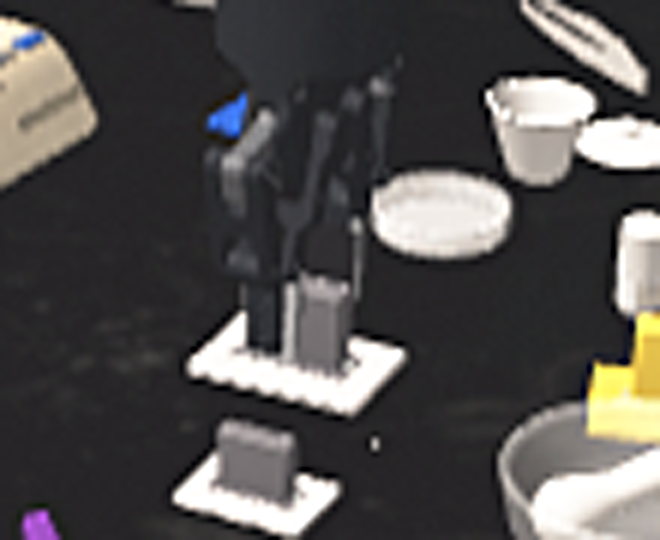

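Call:
carry_out(moves=[[[-0.2,-0.15,0],0],[[0,0,0],0],[[0,0,0],0],[[0,0,0],0],[[0,0,0],0],[[0,0,0],0],[[0,0,0],0],[[0,0,0],0]], jaw=0, squeeze=20)

```text
time_s: 5.2
tcp_pos: [0.5055, -0.2139, 0.0359]
tool_rot: [0.591, -0.388, 0.591, 0.388]
force: [-0.3, -0.5, 5.2]
gripper_width: 0.16
```

```bash
python3 - <<'E'
from go import *
from bench import camera
rep([.505,-.2137,.035],66.6)
for n in("side",):
    p,d=camera(n);cv2.imwrite(f"pics/{n}4.png",cv2.resize(p[190:280,280:390,::-1],None,fx=6,fy=6,interpolation=cv2.INTER_CUBIC))
E
```

```text
t 5.2 tcp [ 0.5055 -0.2139  0.0359] x [ 0.001 -0.    -1.   ] az_z 66.57 F [-0.26 -0.47  5.21] M [-0.017 -0.005  0.001] w 0.16 q [-0.23  0.52  0.72  1.85 -0.42  0.93  1.85]
turn -0.03
shift cm in tool axes [ 0.09  0.06 -0.  ]
```

View pics/side4.png

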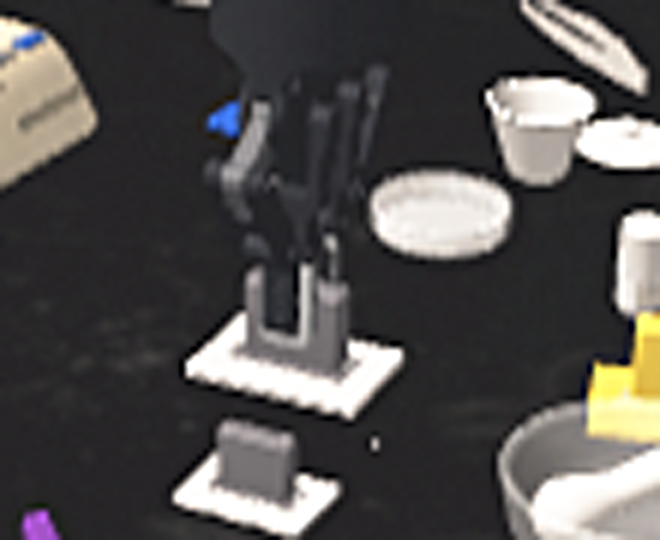

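Call:
carry_out(moves=[[[-1,0,0],0],[[-3,0,0],0],[[-4,0,0],0],[[-4,0,0],0],[[-4,0,0],0],[[-3.4,0,0],0],[[0,0.5,2],0],[[0,0.5,3.5],0],[[0,0.5,3.8],0],[[0,0.5,3.8],0],[[0,0.5,3.8],0],[[0,0.5,3.8],0],[[0,0.5,3.8],0],[[0,0.5,3.8],0],[[0,0.5,3.8],0],[[0,0.5,3.3],0],[[0,0,2.5],-1.9],[[0,0,0],-2],[[0,0,0],-1.9],[[0,0,0],0]])

```text
time_s: 7.25
tcp_pos: [0.6095, 0.1539, 0.2293]
tool_rot: [0.57, -0.418, 0.571, 0.418]
force: [0.0, -0.8, -1.3]
gripper_width: 0.159
```

```bash
python3 - <<'E'
from go import *
from bench import camera
rep([.610,.154,.2],72.4)
for n in("side","top"):
    p,d=camera(n);np.savez(f"{n}5.npz",p=p,d=d);x,y=(190,190) if n=="side" else (160,120)
    cv2.imwrite(f"pics/{n}5.png",cv2.resize(p[y:y+140,x:x+150,::-1],None,fx=4,fy=4,interpolation=cv2.INTER_CUBIC))
E
```

```text
t 7.25 tcp [0.6095 0.1539 0.2293] x [-0.001 -0.001 -1.   ] az_z 72.39 F [ 0.03 -0.79 -1.28] M [-0.018  0.012  0.005] w 0.159 q [-0.76  0.45  0.65  1.41 -0.28  1.37  1.17]
turn -0.01
shift cm in tool axes [ 2.93 -0.04  0.03]
```

View pics/side5.png

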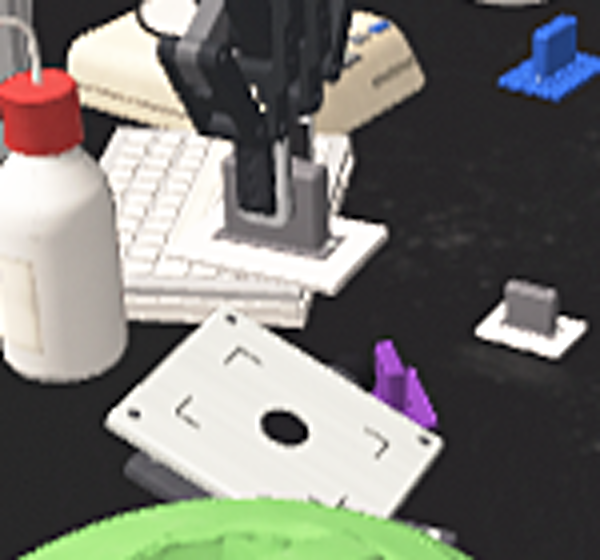

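View pics/top5.png

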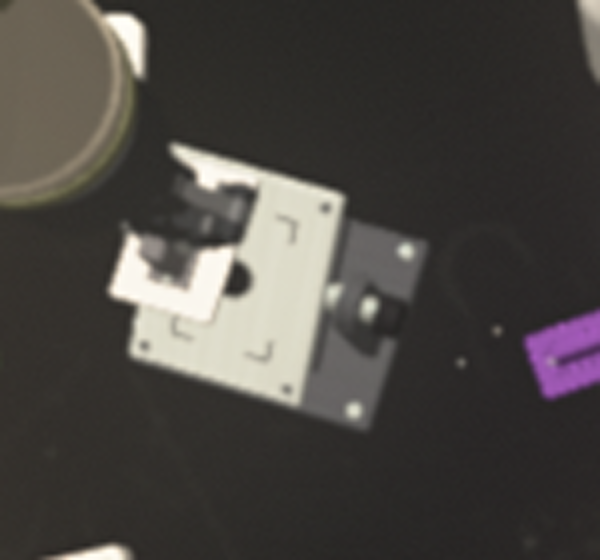

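The slide hangs level in both views. In top, its downhill corners are near crop (109,293) and (212,322). I'll measure how it sits relative to the TCP.

```bash
python3 - <<'E'
from go import *
s,R=st();tcp=np.array(s["tcp_pos"]);zt=R[:,2];ux=np.array([zt[1],-zt[0],0]);  # slide x (uphill horiz)
zt=np.array([zt[0],zt[1],0])
pl=tcp[2]-.0359+.005
ct=np.load("top5.npz")["p"];g=cv2.cvtColor(ct,cv2.COLOR_RGB2GRAY)
for nm,pts in(("top",[(109,293),(212,322),(235,245),(124,232)]),("side",[(388,230),(330,291)])):
    off=np.array((160,120) if nm=="top" else (190,190))
    uv=(np.array(pts,float)+.5)/4-.5+off
    X=onplane(nm,uv,[0,0,1],pl)
    for p in X: print(nm,p.round(4),"along slide x",((p-tcp)@ux*1000).round(1),"across",((p-tcp)@zt*1000).round(1))
    if nm=="top": e=X[1]-X[0];print("down edge len",np.linalg.norm(e),"az",np.degrees(np.arctan2(e[1],e[0]))+180)
E
```

```text
top [0.5807 0.1896 0.1985] along slide x -38.5 across 25.5
top [0.5656 0.1387 0.1985] along slide x -37.3 across -27.6
top [0.6039 0.1282 0.1985] along slide x 2.4 across -26.0
top [0.6112 0.183  0.1985] along slide x -7.4 across 28.5
down edge len 0.05310401393406872 az 73.51857799909821
side [0.5662 0.1426 0.1985] along slide x -38.0 across -23.7
side [0.5828 0.1951 0.1985] along slide x -38.1 across 31.4
```

Call:
carry_out(moves=[[[1.5,0,0],0],[[2,0,0],0],[[2,0,0],0],[[1,0,0],0],[[0,0,0],0],[[0,0,0],0],[[0,0,0],0]])

```text
time_s: 8.05
tcp_pos: [0.6105, 0.1539, 0.1654]
tool_rot: [0.571, -0.418, 0.57, 0.417]
force: [-0.9, 0.4, -0.8]
gripper_width: 0.158
```

```bash
cat > look.py <<'E'
from go import *
from bench import camera
import sys
k=sys.argv[1];rep()
ims=[]
for n in("side","top"):
    p,d=camera(n);np.savez(f"{n}{k}.npz",p=p,d=d);x,y=(200,220) if n=="side" else (165,135)
    ims.append(cv2.resize(p[y:y+100,x:x+100,::-1],None,fx=4,fy=4,interpolation=cv2.INTER_CUBIC))
cv2.imwrite(f"pics/v{k}.png",np.hstack(ims))
E
python3 look.py 6
```

```text
t 8.05 tcp [0.6105 0.1539 0.1654] x [ 0.002  0.    -1.   ] az_z 72.35 F [-0.89  0.39 -0.76] M [-0.049  0.027  0.019] w 0.158 q [-0.75  0.5   0.63  1.5  -0.3   1.24  1.19]
```

View pics/v6.png

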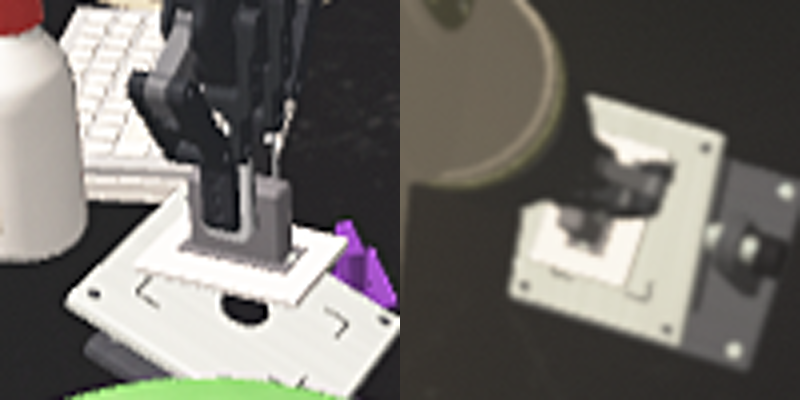

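Call:
carry_out(moves=[[[0.4,-0.15,0],0],[[0.3,-0.15,0],0],[[0.2,-0.1,0],0],[[0,0,0],0],[[0,0,0],0]])

```text
time_s: 8.65
tcp_pos: [0.6137, 0.153, 0.1556]
tool_rot: [0.571, -0.417, 0.571, 0.418]
force: [-1.5, 0.9, 3.1]
gripper_width: 0.155
```

```bash
python3 -c "from go import *;rep()"
```

```text
t 8.65 tcp [0.6137 0.153  0.1556] x [ 0.  0. -1.] az_z 72.37 F [-1.53  0.92  3.07] M [0.185 0.302 0.038] w 0.155 q [-0.74  0.51  0.63  1.5  -0.31  1.23  1.2 ]
```

Call:
carry_out(moves=[[[0.3,0.25,0],0],[[0.3,0.25,0],0],[[0.3,0.25,0],0],[[0,0,0],0]])

```text
time_s: 9.05
tcp_pos: [0.6066, 0.1551, 0.1464]
tool_rot: [0.571, -0.418, 0.57, 0.417]
force: [-0.8, -0.9, 4.2]
gripper_width: 0.16
```

```bash
python3 look.py 7
```

```text
t 9.05 tcp [0.6066 0.1551 0.1464] x [ 0.001  0.    -1.   ] az_z 72.37 F [-0.85 -0.9   4.17] M [-0.045 -0.177  0.029] w 0.16 q [-0.75  0.51  0.63  1.53 -0.31  1.2   1.19]
```

View pics/v7.png

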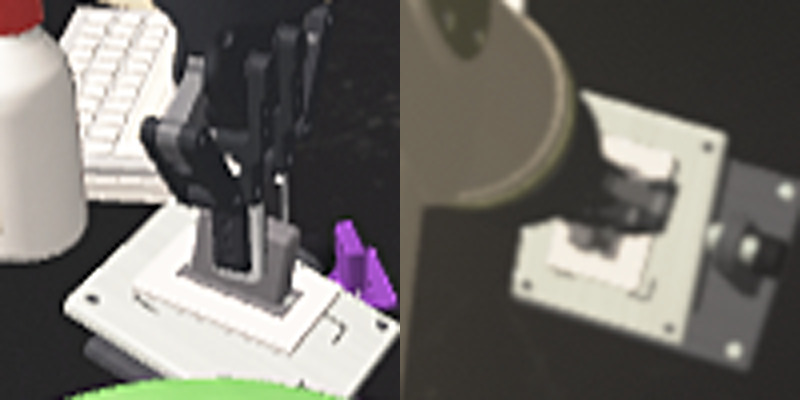

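Call:
carry_out(moves=[[[0.2,0.2,0],0],[[0.2,0.2,0],0],[[0.1,0.2,0],0],[[0,0,0],0],[[0,0,0],0]])

```text
time_s: 9.65
tcp_pos: [0.6004, 0.1569, 0.1411]
tool_rot: [0.57, -0.417, 0.571, 0.418]
force: [-1.0, -0.3, 2.8]
gripper_width: 0.162
```

```bash
python3 look.py 8
```

```text
t 9.65 tcp [0.6004 0.1569 0.1411] x [-0.001 -0.    -1.   ] az_z 72.37 F [-0.97 -0.31  2.76] M [-0.083 -0.009  0.021] w 0.162 q [-0.76  0.5   0.63  1.55 -0.31  1.19  1.19]
```

View pics/v8.png

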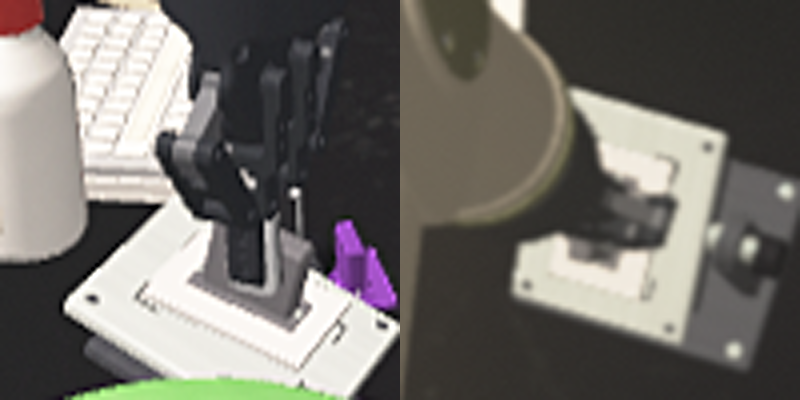

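Call:
carry_out(moves=[[[0.15,-0.06,0],0],[[0.15,-0.06,0],0],[[0,0,0],0],[[0,0,0],0]])

```text
time_s: 10.15
tcp_pos: [0.6013, 0.1566, 0.1381]
tool_rot: [0.57, -0.417, 0.571, 0.418]
force: [-4.0, 0.3, 6.6]
gripper_width: 0.16
```

```bash
cat > rect.py <<'E'
from go import *
from bench import camera
import sys
k=sys.argv[1];rep()
n=np.array([-.3837,.1215,.9154]);n/=np.linalg.norm(n)
xu=np.array([0,0,1])-n[2]*n;xu/=np.linalg.norm(xu);yl=np.cross(n,xu)
ims=[]
s,R=st();print("F.n",np.array(s["force"])@n,"F.t",np.array(s["force"])@xu)
sink=float(sys.argv[2])/1000
for nm,c in(("side",[.6117,.1531,.1048]),("top",[.6102,.1546,.1039])):
    p,d=camera(nm);np.savez(f"{nm}{k}.npz",p=p,d=d)
    c=np.array(c)-sink*n
    w=np.array([c+a*xu+b*yl for a,b in((.065,.055),(.065,-.055),(-.065,-.055),(-.065,.055))])
    M=cv2.getPerspectiveTransform(proj(nm,w).astype(np.float32),np.float32([[0,0],[396,0],[396,468],[0,468]]))
    ims.append(cv2.warpPerspective(p[:,:,::-1],M,(396,468),flags=cv2.INTER_CUBIC))
cv2.imwrite(f"pics/r{k}.png",np.hstack(ims))
E
python3 rect.py 9 5
```

```text
t 10.15 tcp [0.6013 0.1566 0.1381] x [-0.002  0.    -1.   ] az_z 72.37 F [-4.04  0.3   6.65] M [-0.067  0.658 -0.001] w 0.16 q [-0.76  0.51  0.63  1.55 -0.31  1.19  1.19]
F.n 7.669985859880407 F.t -0.931330170260869
```

View pics/r9.png

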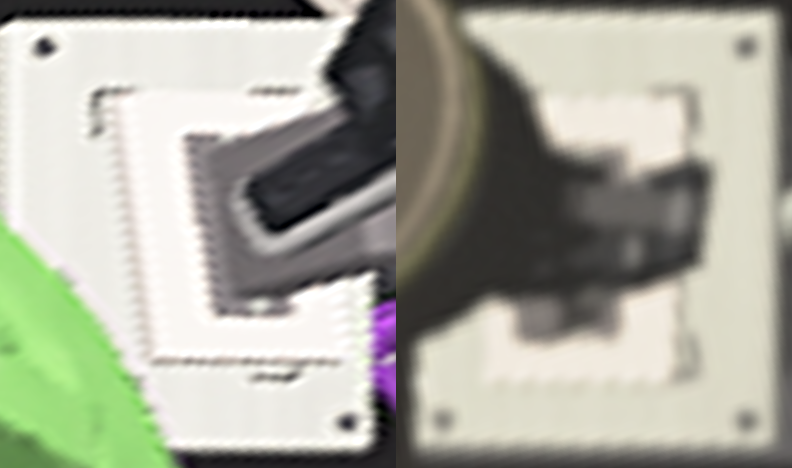

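Call:
carry_out(moves=[[[-0.4,0.16,0],0],[[-0.32,-0.73,0],0],[[0.2,-0.1,0],0],[[0.25,-0.1,0],0],[[0.2,0.2,0],0],[[0.15,0.25,0],0],[[0.15,0.25,0],0],[[0.1,0.2,0],0],[[0,0,0],0],[[0,0,0],0]])

```text
time_s: 11.25
tcp_pos: [0.6015, 0.1565, 0.1354]
tool_rot: [0.571, -0.418, 0.57, 0.417]
force: [0.9, -0.7, 4.6]
gripper_width: 0.161
```

```bash
python3 rect.py 10 5
```

```text
t 11.25 tcp [0.6015 0.1565 0.1354] x [ 0.002 -0.    -1.   ] az_z 72.34 F [ 0.92 -0.73  4.55] M [-0.109 -0.335  0.028] w 0.161 q [-0.76  0.51  0.63  1.56 -0.31  1.18  1.19]
F.n 3.724657608259115 F.t 2.837943817117362
```

View pics/r10.png

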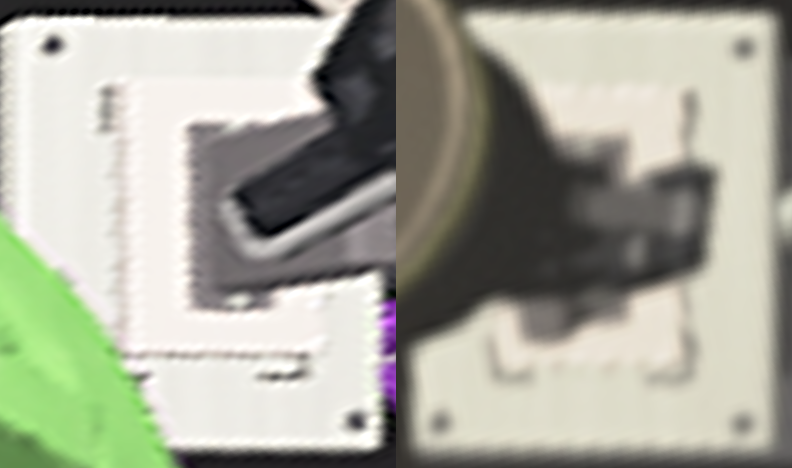

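Call:
carry_out(moves=[[[0.1,0.2,0],0],[[0.1,0.2,0],0],[[0.1,-0.02,0],0],[[0,0,0],0],[[0,0,0],0],[[0,0,0],0]])

```text
time_s: 11.95
tcp_pos: [0.5977, 0.1577, 0.1323]
tool_rot: [0.571, -0.418, 0.571, 0.417]
force: [-1.3, -0.5, 5.6]
gripper_width: 0.16
```

```bash
python3 rect.py 11 4; python3 - <<'E'
import numpy as np,cv2
a=np.load("side11.npz")["p"][:,:,::-1];b=np.load("top11.npz")["p"][:,:,::-1]
A=cv2.resize(a[260:330,215:305],None,fx=8,fy=8,interpolation=cv2.INTER_CUBIC)
B=cv2.resize(b[150:230,185:260],None,fx=7,fy=7,interpolation=cv2.INTER_CUBIC)
cv2.imwrite("pics/a11.png",A);cv2.imwrite("pics/b11.png",B)
E
```

```text
t 11.95 tcp [0.5977 0.1577 0.1323] x [ 0.001 -0.    -1.   ] az_z 72.34 F [-1.27 -0.52  5.63] M [-0.057 -0.028 -0.011] w 0.16 q [-0.76  0.5   0.62  1.57 -0.31  1.17  1.19]
F.n 5.577584824305541 F.t 1.2986244341457986
```

View pics/r11.png

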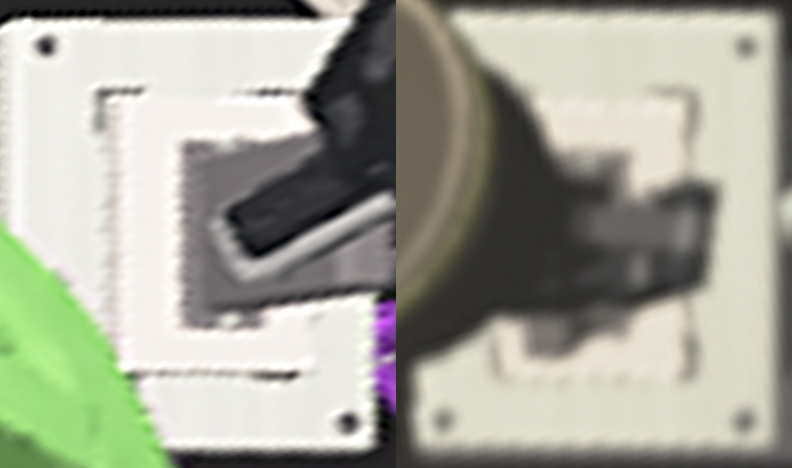

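View pics/a11.png

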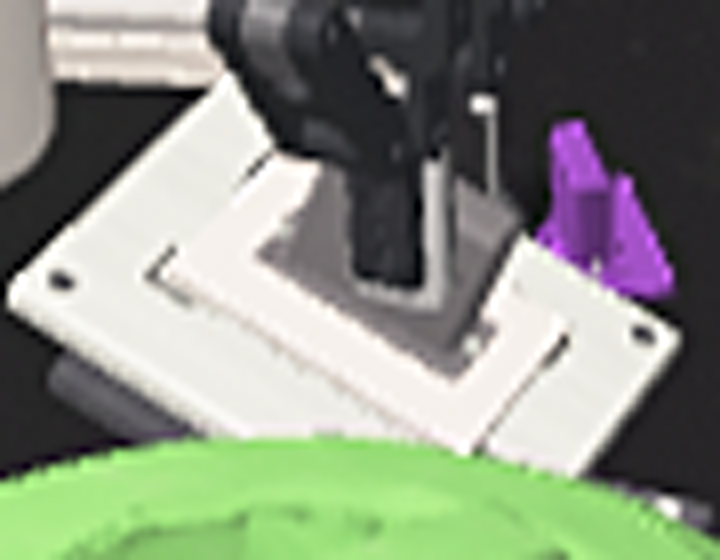

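View pics/b11.png

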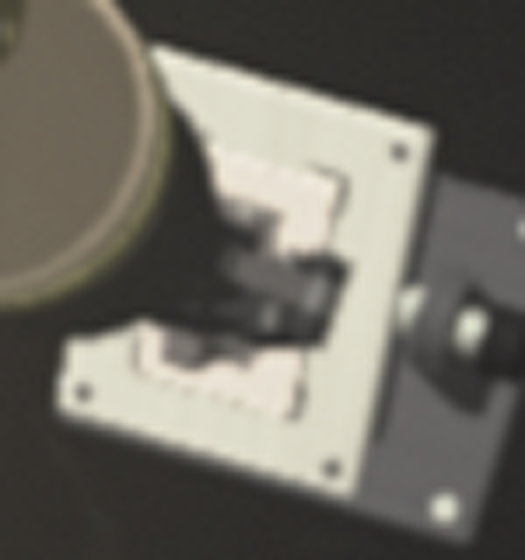

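```bash
python3 - <<'E'
import cv2,numpy as np
g=cv2.imread("pics/r11.png").astype(int)
np.set_printoptions(linewidth=200)
def pr(n,a): print(n,a.round(0).astype(int))
pr("side left rows150-230 B,x84-132 step2",g[150:230,84:133:2,:].mean(0)[:,0]); pr("  R",g[150:230,84:133:2,:].mean(0)[:,2])
pr("side rows95-125 (mark) x84-132",g[100:125,84:133:2].mean(0)[:,0])
pr("side rib x160-200",g[170:230,160:201:2].mean(0)[:,0])
pr("side bottom edge cols 150-240 y356-392",g[356:393:2,150:240].mean(1)[:,0])
pr("side bottom mark cols 262-290",g[356:393:2,262:290].mean(1)[:,0])
pr("side upper cols 150-240 y80-110",g[80:111:2,150:235].mean(1)[:,0])
pr("top lower rows335-370 right x664-708",g[345:372,664:709:2].mean(0)[:,0])
pr("top rows 130-155 right x664-708",g[100:130,664:709:2].mean(0)[:,0])
pr("top left rows 345-372 x480-520",g[345:372,480:521:2].mean(0)[:,0])
pr("top bottom cols 530-620 y365-395",g[365:396:2,540:640].mean(1)[:,0])
pr("top upper cols 560-670 y80-110",g[80:111:2,560:650].mean(1)[:,0])
E
```

```text
side left rows150-230 B,x84-132 step2 [230 230 230 231 231 232 232 230 228 225 221 215 209 205 202 204 210 217 225 232 237 240 242 242 240]
  R [238 238 238 238 239 239 239 237 235 233 229 226 222 219 218 220 225 231 238 243 247 249 250 249 249]
side rows95-125 (mark) x84-132 [238 236 230 219 204 187 171 158 153 158 170 186 200 207 210 212 215 220 228 235 240 244 245 244 243]
side rib x160-200 [238 239 241 243 244 243 240 234 222 206 188 169 152 140 133 130 129 128 127 124 122]
side bottom edge cols 150-240 y356-392 [236 236 239 243 246 241 224 198 180 181 200 222 235 237 235 233 231 231 231]
side bottom mark cols 262-290 [235 237 240 246 252 250 234 191 136  95  88 115 159 201 228 239 240 237 233]
side upper cols 150-240 y80-110 [230 230 230 229 229 228 229 230 234 237 240 241 239 237 236 236]
top lower rows335-370 right x664-708 [212 213 213 212 210 206 202 197 188 177 164 153 144 140 140 145 153 163 173 181 188 194 197]
top rows 130-155 right x664-708 [212 213 213 214 213 212 209 205 198 188 176 165 156 149 146 148 154 162 172 182 190 196 200]
top left rows 345-372 x480-520 [198 195 191 187 181 174 168 164 165 170 179 189 198 205 209 210 210 209 208 205 199]
top bottom cols 530-620 y365-395 [207 209 209 208 205 202 199 197 196 196 197 198 199 200 201 202]
top upper cols 560-670 y80-110 [201 201 201 200 200 200 201 202 204 207 210 213 215 217 217 217]
```

Both views now agree: the slide is flush, centred to under 1 mm along the slope and about 1.3 mm too far left (+y). I'll nudge it across and press slightly more.

Call:
carry_out(moves=[[[0,0,-0.1],0],[[0.1,-0.04,-0.05],0],[[0,0,0],0],[[0,0,0],0],[[0,0,0],0],[[0,0,0],0]])

```text
time_s: 12.65
tcp_pos: [0.5976, 0.1571, 0.1315]
tool_rot: [0.571, -0.418, 0.57, 0.418]
force: [-1.5, 1.7, 7.0]
gripper_width: 0.158
```

```bash
python3 rect.py 12 5;  python3 - <<'E'
import cv2,numpy as np
g=cv2.imread("pics/r12.png").astype(int)
np.set_printoptions(linewidth=200)
def pr(n,a): print(n,a.round(0).astype(int))
pr("side left x84",g[150:230,84:133:2,:].mean(0)[:,0])
pr("side mark x84",g[100:125,84:133:2].mean(0)[:,0])
pr("side bottom edge y356",g[356:393:2,150:240].mean(1)[:,0])
pr("side bottom mark y356",g[356:393:2,262:290].mean(1)[:,0])
pr("top lower right x664",g[345:372,664:709:2].mean(0)[:,0])
pr("top upper right x664",g[100:130,664:709:2].mean(0)[:,0])
pr("top left x480",g[345:372,480:521:2].mean(0)[:,0])
E
```

```text
t 12.65 tcp [0.5976 0.1571 0.1315] x [ 0.001  0.001 -1.   ] az_z 72.4 F [-1.46  1.69  6.98] M [ 0.276 -0.022  0.026] w 0.158 q [-0.76  0.5   0.62  1.57 -0.31  1.17  1.19]
F.n 7.156401296743038 F.t 1.0719212570549597
side left x84 [229 229 229 230 231 232 232 232 230 228 225 221 217 211 207 204 205 210 217 225 231 236 240 241 242]
side mark x84 [238 237 232 221 207 191 177 166 159 159 166 179 195 209 218 223 224 226 230 234 238 241 242 242 242]
side bottom edge y356 [236 236 237 241 244 242 230 207 186 180 194 215 231 237 236 233 232 231 231]
side bottom mark y356 [235 236 238 242 248 250 240 208 157 106  82 100 148 198 229 241 241 237 233]
top lower right x664 [211 212 212 212 210 208 205 200 192 182 170 159 149 144 144 148 155 164 174 183 190 195 198]
top upper right x664 [212 213 214 215 215 214 212 208 201 191 179 168 157 149 146 147 154 163 173 183 191 197 201]
top left x480 [194 191 188 182 175 168 164 162 165 172 180 190 198 204 208 209 210 209 206 202 195]
```

View pics/r12.png

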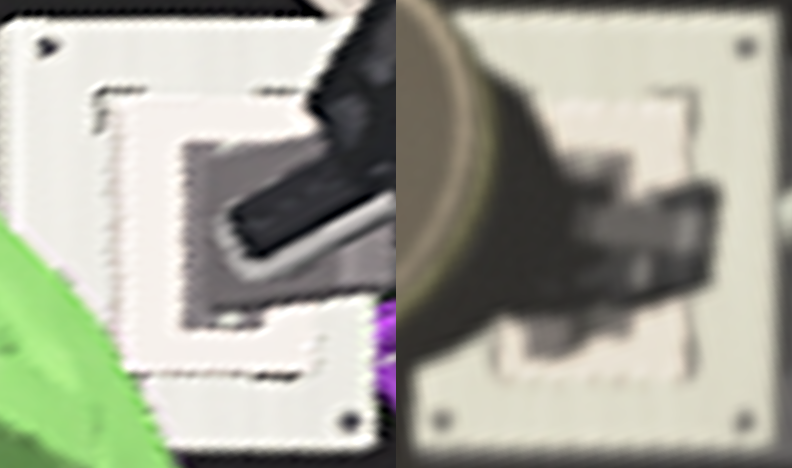

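Call:
carry_out(moves=[[[-0.03,-0.07,-0.1],0],[[0,0,-0.03],0],[[0,0,0],0],[[0,0,0],0],[[0,0,0],0],[[0,0,0],0]])

```text
time_s: 13.35
tcp_pos: [0.5974, 0.1565, 0.1315]
tool_rot: [0.571, -0.417, 0.57, 0.418]
force: [-2.5, 4.2, 5.7]
gripper_width: 0.16
```

```bash
python3 rect.py 13 5;  python3 - <<'E'
import cv2,numpy as np
g=cv2.imread("pics/r13.png").astype(int)
np.set_printoptions(linewidth=200)
def pr(n,a): print(n,a.round(0).astype(int))
pr("side left x84",g[150:230,84:133:2,:].mean(0)[:,0])
pr("side left low x84",g[240:300,84:133:2,:].mean(0)[:,0])
pr("side mark x84",g[100:125,84:133:2].mean(0)[:,0])
pr("side bottom edge y356",g[356:393:2,150:240].mean(1)[:,0])
pr("side bottom mark y356",g[356:393:2,262:290].mean(1)[:,0])
pr("top left x480",g[345:372,480:521:2].mean(0)[:,0])
pr("top lower right x664",g[345:372,664:709:2].mean(0)[:,0])
# flush check by depth on slide top face vs plate
from h import *
n=np.array([-.3837,.1215,.9154]);n/=np.linalg.norm(n);xu=np.array([0,0,1])-n[2]*n;xu/=np.linalg.norm(xu);yl=np.cross(n,xu)
D=np.load("side13.npz");c=np.array([.611,.1538,.1043])
v,u=np.nonzero(D["d"]>0);k=(abs(u-260)<60)&(abs(v-295)<45);u,v=u[k],v[k]
X=depthpts("side",np.c_[u,v],D["d"][v,u])-c;a,b,h=X@xu,X@yl,X@n
for nm,(b0,b1) in(("slide strip",(.010,.020)),("plate strip",(.033,.045))):
    for a0,a1 in((-.034,-.02),(-.02,0),(0,.02),(.02,.034)):
        m=(a>a0)&(a<a1)&(b>b0)&(b<b1)&(abs(h)<.02)
        if m.sum(): print(nm,a0,a1,m.sum(),"h mm",(np.median(h[m])*1000).round(2))
E
```

```text
t 13.35 tcp [0.5974 0.1565 0.1315] x [ 0.     0.002 -1.   ] az_z 72.45 F [-2.49  4.21  5.68] M [0.631 0.162 0.038] w 0.16 q [-0.76  0.5   0.62  1.57 -0.31  1.17  1.19]
F.n 6.6687760316985365 F.t -1.055302240638572
side left x84 [229 229 229 230 230 231 231 232 232 231 230 227 224 219 213 208 204 203 207 213 221 229 235 239 241]
side left low x84 [231 231 232 232 232 232 233 233 232 230 228 225 221 216 211 206 202 202 206 213 222 229 235 239 241]
side mark x84 [238 237 231 220 204 188 176 169 169 174 183 194 205 213 218 218 216 216 218 223 229 233 236 239 240]
side bottom edge y356 [236 236 237 240 244 243 231 209 187 180 192 214 231 237 236 234 232 231 231]
side bottom mark y356 [236 236 238 243 249 251 240 208 157 106  83 101 149 198 229 241 241 237 233]
top left x480 [194 191 187 181 174 167 161 160 162 168 177 187 196 202 207 209 211 213 212 210 206]
top lower right x664 [211 212 212 212 211 209 208 205 199 192 184 176 167 160 157 157 161 168 176 183 190 195 198]
slide strip -0.034 -0.02 33 h mm 0.81
slide strip -0.02 0 64 h mm 0.91
slide strip 0 0.02 53 h mm 0.96
slide strip 0.02 0.034 35 h mm 0.88
plate strip -0.02 0 33 h mm -4.47
plate strip 0 0.02 59 h mm -4.36
plate strip 0.02 0.034 44 h mm -4.43
```

View pics/r13.png

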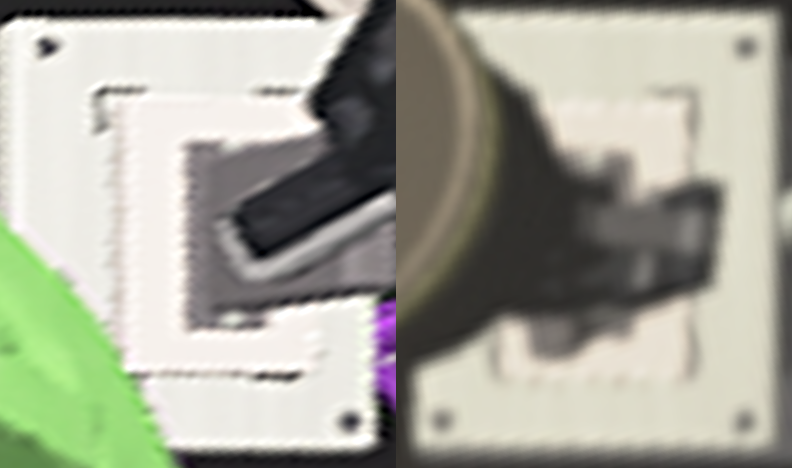

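Depth shows it flush: the slide face sits evenly 5.3 mm above the plate along its length, and the sink is about 4.4 mm. It's centred across the slope but about 1 mm low, so I'll make a small uphill nudge and relax the side load.

Call:
carry_out(moves=[[[-0.03,-0.08,0.03],0],[[-0.02,-0.08,0.03],0],[[0,0,0],0],[[0,0,0],0],[[0,0,0],0],[[0,0,0],0]])

```text
time_s: 14.05
tcp_pos: [0.5977, 0.1565, 0.1312]
tool_rot: [0.57, -0.417, 0.571, 0.419]
force: [-5.1, 3.0, 4.7]
gripper_width: 0.159
```

```bash
python3 rect.py 14 4.5;  python3 - <<'E'
import cv2,numpy as np
g=cv2.imread("pics/r14.png").astype(int)
np.set_printoptions(linewidth=200)
def pr(n,a): print(n,a.round(0).astype(int))
pr("side left x84",g[150:230,84:133:2,:].mean(0)[:,0])
pr("side left low x84",g[240:300,84:133:2,:].mean(0)[:,0])
pr("side mark x84",g[100:125,84:133:2].mean(0)[:,0])
pr("side bottom edge y356",g[356:393:2,150:240].mean(1)[:,0])
pr("side bottom mark y356",g[356:393:2,262:290].mean(1)[:,0])
from h import *
n=np.array([-.3837,.1215,.9154]);n/=np.linalg.norm(n);xu=np.array([0,0,1])-n[2]*n;xu/=np.linalg.norm(xu);yl=np.cross(n,xu)
D=np.load("side14.npz");c=np.array([.611,.1538,.1043])
v,u=np.nonzero(D["d"]>0);k=(abs(u-260)<60)&(abs(v-295)<45);u,v=u[k],v[k]
X=depthpts("side",np.c_[u,v],D["d"][v,u])-c;a,b,h=X@xu,X@yl,X@n
for nm,(b0,b1) in(("slide strip",(.010,.015)),("slide outer",(.015,.021)),("plate strip",(.033,.045))):
    for a0,a1 in((-.034,-.02),(-.02,0),(0,.02),(.02,.034)):
        m=(a>a0)&(a<a1)&(b>b0)&(b<b1)&(abs(h)<.02)
        if m.sum(): print(nm,a0,a1,m.sum(),"h mm",(np.median(h[m])*1000).round(2))
E
```

```text
t 14.05 tcp [0.5977 0.1565 0.1312] x [-0.003  0.001 -1.   ] az_z 72.45 F [-5.14  3.02  4.71] M [0.61  1.117 0.07 ] w 0.159 q [-0.76  0.51  0.62  1.57 -0.31  1.17  1.19]
F.n 6.656380128941873 F.t -3.4247820810317298
side left x84 [229 230 230 231 231 232 232 231 229 227 224 220 215 210 206 206 209 215 223 230 235 239 241 242 242]
side left low x84 [232 232 232 232 233 233 233 232 231 229 225 221 215 209 204 202 204 211 219 227 234 238 241 242 242]
side mark x84 [235 225 210 192 175 163 159 163 172 186 200 211 218 221 219 218 219 223 230 237 241 243 243 243 242]
side bottom edge y356 [236 236 238 241 244 243 232 210 187 180 191 213 230 236 236 234 232 231 231]
side bottom mark y356 [236 237 239 243 250 252 244 213 162 108  81  95 142 194 228 241 241 237 232]
slide strip -0.034 -0.02 16 h mm 0.62
slide strip -0.02 0 41 h mm 0.71
slide strip 0 0.02 26 h mm 0.68
slide strip 0.02 0.034 20 h mm -0.06
slide outer -0.034 -0.02 24 h mm 0.24
slide outer -0.02 0 29 h mm 0.22
slide outer 0 0.02 32 h mm 0.32
slide outer 0.02 0.034 14 h mm -0.23
plate strip -0.02 0 31 h mm -5.15
plate strip 0 0.02 64 h mm -5.16
plate strip 0.02 0.034 41 h mm -4.94
```

View pics/r14.png

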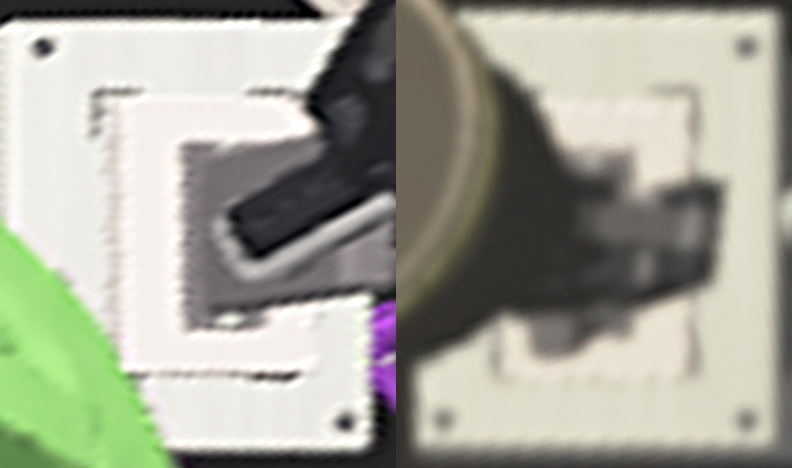

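Call:
carry_out(moves=[[[-0.3,0.13,0.04],0],[[-0.4,0.18,0.04],0],[[0,0,0],0],[[0,0,0],0],[[0,0,0],0]])

```text
time_s: 14.65
tcp_pos: [0.5962, 0.1564, 0.1384]
tool_rot: [0.571, -0.417, 0.571, 0.417]
force: [-0.3, 0.0, -1.3]
gripper_width: 0.158
```

```bash
python3 rect.py 15 0
```

```text
t 14.65 tcp [0.5962 0.1564 0.1384] x [-0.    -0.001 -1.   ] az_z 72.34 F [-0.28  0.04 -1.3 ] M [ 0.007  0.015 -0.006] w 0.158 q [-0.77  0.49  0.63  1.57 -0.31  1.18  1.19]
F.n -1.0778777072696963 F.t -0.7756255695658053
```

View pics/r15.png

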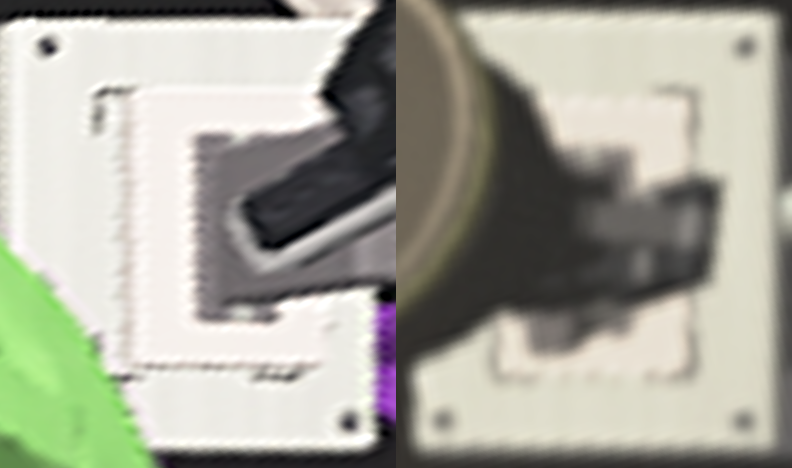

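Call:
carry_out(moves=[[[0.25,-0.11,0],0],[[0.25,-0.11,0],0],[[0.16,-0.07,0],0],[[0,0,0],0],[[0,0,0],0],[[0,0,0],0]])

```text
time_s: 15.35
tcp_pos: [0.599, 0.1559, 0.1325]
tool_rot: [0.571, -0.417, 0.571, 0.418]
force: [-3.5, -0.4, 5.8]
gripper_width: 0.158
```

```bash
cat > fin.py <<'E'
import cv2,numpy as np,sys
k=sys.argv[1]
g=cv2.imread(f"pics/r{k}.png").astype(int)
np.set_printoptions(linewidth=200)
def pr(n,a): print(n,a.round(0).astype(int))
pr("side left x84",g[150:230,84:133:2,:].mean(0)[:,0])
pr("side left low x84",g[240:300,84:133:2,:].mean(0)[:,0])
pr("side mark x84",g[100:125,84:133:2].mean(0)[:,0])
pr("side bottom edge y356",g[356:393:2,150:240].mean(1)[:,0])
pr("side bottom mark y356",g[356:393:2,262:290].mean(1)[:,0])
from h import *
n=np.array([-.3837,.1215,.9154]);n/=np.linalg.norm(n);xu=np.array([0,0,1])-n[2]*n;xu/=np.linalg.norm(xu);yl=np.cross(n,xu)
D=np.load(f"side{k}.npz");c=np.array([.611,.1538,.1043])
v,u=np.nonzero(D["d"]>0);k=(abs(u-260)<60)&(abs(v-295)<45);u,v=u[k],v[k]
X=depthpts("side",np.c_[u,v],D["d"][v,u])-c;a,b,h=X@xu,X@yl,X@n
for nm,(b0,b1) in(("slide strip",(.010,.015)),("slide outer",(.015,.020)),("plate strip",(.033,.045))):
    for a0,a1 in((-.034,-.02),(-.02,0),(0,.02),(.02,.034)):
        m=(a>a0)&(a<a1)&(b>b0)&(b<b1)&(abs(h)<.02)
        if m.sum(): print(nm,a0,a1,m.sum(),"h mm",(np.median(h[m])*1000).round(2))
E
python3 rect.py 16 4.5;python3 fin.py 16
```

```text
t 15.35 tcp [0.599  0.1559 0.1325] x [-0.  0. -1.] az_z 72.36 F [-3.52 -0.39  5.84] M [-0.115  0.621 -0.024] w 0.158 q [-0.76  0.51  0.62  1.57 -0.31  1.17  1.19]
F.n 6.646562702537604 F.t -0.612196436572852
side left x84 [229 229 229 230 230 231 232 232 232 231 228 226 222 218 212 208 205 206 210 217 224 231 236 239 241]
side left low x84 [232 232 232 232 232 232 233 233 232 231 228 225 221 216 211 205 202 203 208 216 224 231 237 240 242]
side mark x84 [238 236 228 214 197 180 167 163 167 178 192 206 216 220 218 212 207 204 207 214 224 232 238 242 244]
side bottom edge y356 [243 246 240 222 198 182 185 203 224 235 236 234 232 232 231 231 231 231 231]
side bottom mark y356 [245 247 243 228 209 195 192 190 177 151 131 138 169 204 228 237 238 235 233]
slide strip -0.034 -0.02 14 h mm 0.9
slide strip -0.02 0 36 h mm 2.0
slide strip 0 0.02 32 h mm 1.18
slide strip 0.02 0.034 16 h mm 0.67
slide outer -0.034 -0.02 17 h mm 1.45
slide outer -0.02 0 27 h mm 1.11
slide outer 0 0.02 22 h mm 0.78
slide outer 0.02 0.034 16 h mm 0.79
plate strip -0.02 0 36 h mm -4.13
plate strip 0 0.02 61 h mm -4.1
plate strip 0.02 0.034 46 h mm -4.23
```

View pics/r16.png

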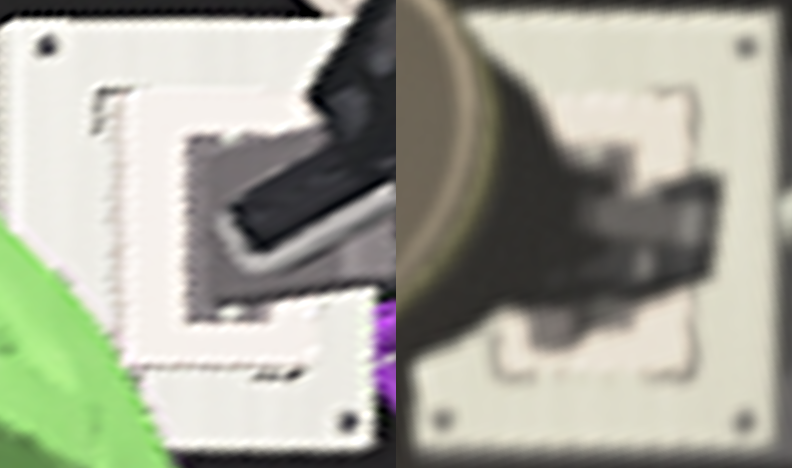

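Centred to about 0.5 mm each way, with 6.6 N on the face. The pitch moment and depth hint at a slight gap at the downhill end, so I'll seat it with a short firmer press biased downhill, then ease back.

Call:
carry_out(moves=[[[0.1,0.01,0],0],[[0.1,0.03,0],0],[[0,0.03,0],0],[[0,0,0],0],[[-0.05,0.02,0],0],[[-0.05,0.02,0],0],[[0,0,0],0],[[0,0,0],0],[[0,0,0],0]])

```text
time_s: 16.35
tcp_pos: [0.599, 0.1559, 0.1323]
tool_rot: [0.572, -0.418, 0.57, 0.417]
force: [-0.7, -1.1, 7.2]
gripper_width: 0.159
```

```bash
python3 rect.py 17 4.5;python3 fin.py 17
```

```text
t 16.35 tcp [0.599  0.1559 0.1323] x [ 0.002  0.    -1.   ] az_z 72.35 F [-0.67 -1.12  7.17] M [-0.329  0.001  0.01 ] w 0.159 q [-0.76  0.5   0.63  1.57 -0.31  1.17  1.19]
F.n 6.682186437651887 F.t 2.6078852542325763
side left x84 [229 229 229 230 230 231 232 232 232 230 228 225 221 215 210 205 203 205 210 218 226 233 238 241 242]
side left low x84 [232 232 232 232 232 232 233 232 231 230 227 224 220 215 209 205 203 206 212 219 227 233 237 240 241]
side mark x84 [239 235 225 209 191 175 165 163 170 183 198 213 223 227 224 218 211 208 210 216 224 231 237 240 241]
side bottom edge y356 [243 245 240 222 197 180 182 201 222 235 237 234 233 232 231 231 231 231 231]
side bottom mark y356 [243 246 243 230 208 190 185 187 177 149 121 120 149 190 221 236 240 237 234]
slide strip -0.034 -0.02 18 h mm 0.44
slide strip -0.02 0 40 h mm 1.68
slide strip 0 0.02 28 h mm 1.16
slide strip 0.02 0.034 21 h mm 1.12
slide outer -0.034 -0.02 15 h mm 0.86
slide outer -0.02 0 22 h mm 0.87
slide outer 0 0.02 23 h mm 0.84
slide outer 0.02 0.034 16 h mm 0.32
plate strip -0.02 0 32 h mm -4.34
plate strip 0 0.02 60 h mm -4.59
plate strip 0.02 0.034 42 h mm -4.42
```

View pics/r17.png

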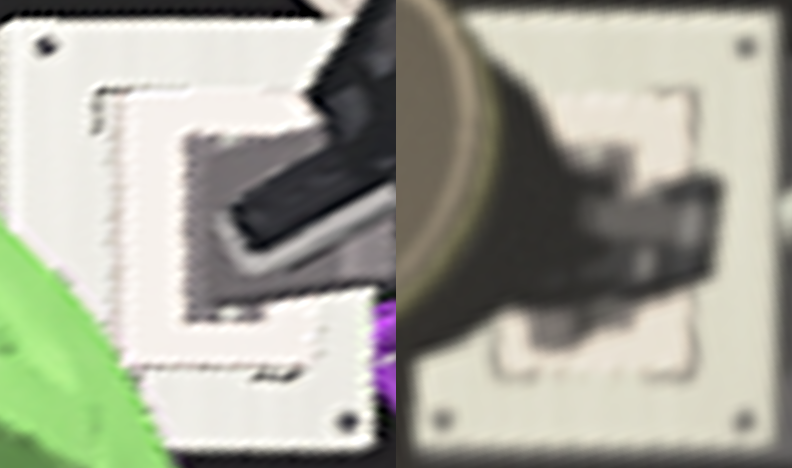

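```bash
python3 -c "
from go import *
rep()
from bench import order
print(order.job_done())"
```

```text
t 16.45 tcp [0.599  0.1559 0.1323] x [ 0.002  0.    -1.   ] az_z 72.35 F [-0.53 -0.96  7.32] M [-0.312 -0.023  0.033] w 0.155 q [-0.76  0.5   0.63  1.57 -0.31  1.17  1.19]
the job is handed in; nothing more can be done
None
```

I picked up the larger white slide by its rib and brought it to the stage. The moves can't tilt the tool, so I pressed the slide's uphill edge on the plate and dragged downhill until it turned flush in a 20 N grip. I then re-centred it and handed it in at 16.5 s, still gripped and pressed.

**Last checks**
- **Pressing force:** about 6.7 N along the plate normal. The plate had sunk about 4.4 mm, which its springs put at about 6.6 N.
- **Flush:** the slide's face lies parallel to the plate by depth, with about 0.5 mm of scatter. The side camera shows no skew and the pitch moment is near zero.
- **Centring:** within about 0.5 mm along the slope and across it, judged mainly from the side view. Just before the final press, the top view read about 1.5 mm further left than the side view. I took a value between them.
- **Residual side load:** about 2.6 N of friction along the slope remains at the end.

The first seating attempt was about 6° short of flush and had to be redone. One later nudge didn't move the slide because it stuck, so I lifted it briefly and pressed it again. I saw no bystander moved in the views I took, but I made no separate final check of them.

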